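# Snug the grind nut of the pepper mill

### The arm

A 6-joint arm with a two-finger parallel gripper is mounted at the origin on the work surface. World frame = base frame: x ahead of the robot, y to its left, z up, the work surface at z = 0. Lengths are in m, angles in degrees, forces in N, time in s.
With the tool pointing down it reaches from about 0.275 to 0.725 m from the base axis. Payload 15.9 kg.
Tool frame: the origin (TCP) lies at the very end of the fingers, on their centre line; the grasp point (between the pads) lies 19 mm behind it; z points along the fingers, y is the line along which they close (so a half turn about z gives the same grasp; the last joint's range is limited). The gripper opens to 85 mm and grips with 20 to 120 N. Pads are 22 mm wide; open, the fingers measure 114 mm over their backs; the gripper's body (76 mm by 85 mm) begins 54 mm behind the grasp point. The pads swing forward as they close: fully open they stand 13 mm farther back than shut.
Start: joints at [-65.89, 12.198, -1.971, 75.831, 0, 90], TCP at [0.204, -0.456, 0.231] pointing down, gripper open.
Joint ranges: [-170.91, 170.91], [-42.67, 98.43], [-65.05, 77.54], [-120.47, 116.71], [-90, 82.35], [-180, 180]. Speed limits (degrees/s): [108.29, 108.29, 136.94, 147.25, 180, 180].

### API

Orientations are given as a 3x3 rotation matrix whose columns are the frame's x, y, z axes.
In Python, from workcell import robot, vision gives the robot as it stands.
- The arm moves only by the tool play_rows, never from a script. Its argument "deltas" is a list of rows, each an object of numbers: "tx", "ty", "tz": the shift along the tool's x, y, z in mm; "twist": the turn about the tool's z in degrees. A call has 1 to 10 rows; each row is the pose to reach, as a shift and turn from the pose commanded when the call began, along the tool's axes at that moment; what a row does not reach only later rows make up. A row lasts 1/8 s, in which the tool goes at most 62.5 mm and 10.7 degrees, less where a joint would pass 70% of its speed; a pose out of reach is approached as far as the arm can. A call with a gripper value outside its range is refused whole. "fingers" is the closure, from 0 (fully open) to 1 (shut), set as the call begins (left out, the last holds). The fingers move at their own pace and stop on an object; the grip force is fixed at half the most. Time passes only in rows, so rows that repeat a pose let the fingers close. It gives the time, the measured TCP pose, the force, the opening and the grip force at its end, in the units of the state.
- robot.sense(): the state, without advancing time (a new reading comes with each control period).
- vision.grab_frame(name): name is "scene" or "top" or "wrist"; returns a dict with "image" (480x640x3 uint8, red, green, blue), "fx", "fy", "cx", "cy" (pixels), "R" (3x3) and "t" (3): a world point X has camera coordinates R X + t. Camera axes: x right, y down, z forward; pixel columns grow to the right and rows downward; lengths in m; the calibration is good to about 2 mm. A picture is of the moment at which its call begins. There is no depth.
- robot.finish_job(): hands the job in; it is judged then, once.
The state is a dict: "time": time; "joints": joint angles; "joint_vel": joint speeds; "tau": joint torques, N m; "position": TCP position; "orientation": TCP orientation; "wrist_force": force on the tool from outside, world axes, zero at the start; "wrist_torque": the same for the moment, N m; "opening": opening from 0.0 (shut) to 1.0 (fully open); "grasp_force": force on a finger pad.
Only numpy, scipy, OpenCV 4.12 (cv2) and the standard library are available. Lean on these libraries where they do the work, as an engineer would, in place of code of your own. Each camera call takes 0.05 s, during which the arm holds its last target. There are 200 camera calls.

### The job

Stand the pepper mill in the white dish, carrying it by its body rather than by its loose top and setting it down gently. Also snug down the small steel grind nut on top of it, clockwise until it stops, without turning the wooden crown under the nut, since that would grind pepper. Leave the canister, the skewer case and the jar where they stand.

Things in the scene. Friction and masses are not known exactly. Their poses are not given: they have to be found in the camera images.
- mill: Dark wooden pepper mill, loose, upright, about 0.57 kg, 132 mm tall. Origin: centre of its underside; z up its axis. Heights above the origin: foot and belly up to 60 mm, at most 68 mm across; plain round neck 44 mm across from 66 to 100 mm (the place to grip it, best at about 90 mm; it is safe to grip with 40 N); crown from 102 to 117 mm; nut from 117 to 132 mm. It only rests on what it stands on: it slides, turns or rocks if pushed
- crown (a joint): Wooden crown of the mill, the outer of its two concentric turning parts: 54 mm across, 102 to 117 mm above the mill's underside, domed, 40 mm across 1.5 mm below its top. Value: its turn relative to the mill's body in rad, 0 at the start, positive anticlockwise from above. It holds by a friction of about 0.10 N m; turning it grinds pepper. A brass dot on it stands over one on the neck while it is undisturbed
- nut (a joint): Steel grind nut on top of the crown, on the same axis, the inner of the two turning parts. Value: how far it is backed off from snug in rad, relative to the crown: 0 is hard against its stop, and it grows anticlockwise seen from above; it starts between 2.3 and 3.5, more than one comfortable turn of a wrist. Constant friction of about 0.03 N m, no change of height; at the stop the resistance rises sharply, and forcing it on turns the crown or the whole mill with it
- nut_head (a point): Centre of the nut's round knurled head: 20 mm across and 12 mm tall, upright axis (z), with a dark slot right across its top that shows its turning. It lies 126 mm above the mill's underside; the head's underside is 3 mm and this point 9 mm above the top of the crown. There is nothing above it
- dish: Round white ceramic dish, loose, 0.3 kg. 128 mm across at the rim, 16 mm high, origin at the centre of its underside
- dish_in (a point): Centre of the dish's flat inner floor, 6 mm above the dish's underside; the floor is about 102 mm across, the rim stands 10 mm above it
- canister: Bystander: aluminium canister with lid and black knob, 85 mm across, 117 mm tall, loose; origin: centre of its underside
- skewer_case: Bystander: flat green plastic case, 55 mm by 280 mm (its y), 32 mm tall, loose; origin: centre of its underside
- jar: Bystander: amber glass jar with red cap, 56 mm across, 90 mm tall, loose; origin: centre of its underside
There are look-alikes about, which are no part of the job. Of the things that look like the mill, the middle-sized one is meant.

How it is judged:
By the outcome, as a careful person would: the job done as asked, in the order asked, and still so for the second after the job is handed in, with the robot touching nothing.
It also fails if it takes over 72 s, if anything falls off the work surface, if the arm or the gripper's body presses on something with over 40 N, if the wrist force passes 120 N, or if a joint passes its speed limit or range.

## Working session

There is one attempt and no reset: what is moved stays moved. The work goes in short steps, Python scripts to look and compute and a tool call to move; the robot and the scene stay as the last step left them, time stands still between calls to the robot, and variables do not carry over. Pictures are saved under pics/ and viewed, at most 10 in all, crops included, and the job is handed in when it is done.

Besides the shell and the picture viewer there is one more tool, called after "Call:" as a command line: name --argument value ..., lists and objects as JSON in quotes. play_rows: Moves the arm, as the interface text tells. Its arguments: {"type":"object","properties":{"deltas":{"type":"array"},"fingers":{"type":"number"}},"required":["deltas"]}

```bash
mkdir -p pics; cat > h.py <<'E'
import numpy as np,cv2,sys
from workcell import robot,vision
def grab(n,f=None):
    d=vision.grab_frame(n)
    if f: cv2.imwrite('pics/'+f,d['image'][:,:,::-1])
    return d
def proj(d,X):
    c=np.array(d['R'])@np.array(X)+np.array(d['t']); return np.array([d['fx']*c[0]/c[2]+d['cx'],d['fy']*c[1]/c[2]+d['cy']])
def ray(d,u,v):
    R=np.array(d['R']);r=R.T@np.array([(u-d['cx'])/d['fx'],(v-d['cy'])/d['fy'],1]);return -R.T@np.array(d['t']),r/np.linalg.norm(r)
def at_z(d,u,v,z):
    o,r=ray(d,u,v);return o+r*(z-o[2])/r[2]
def tri(*obs):
    A=np.zeros((3,3));b=np.zeros(3)
    for d,u,v in obs:
        o,r=ray(d,u,v);P=np.eye(3)-np.outer(r,r);A+=P;b+=P@o
    X=np.linalg.solve(A,b);return X,[proj(d,X)-[u,v] for d,u,v in obs]
E
python3 - <<'E'
from h import *
import pickle
a=grab('scene','s.png');b=grab('top','t.png')
pickle.dump((a,b),open('ab.pkl','wb'))
for d in(a,b): print(d['fx'],d['cx'],d['cy'],-np.array(d['R']).T@d['t'],np.round(d['R'],2).tolist())
print(np.round(robot.sense()['orientation'],3))
E
ls
```

```text
514.2027747139537 317.7834125160093 238.30111573619916 [0.89841955 0.53367332 1.04672876] [[-0.82, 0.57, -0.0], [0.49, 0.7, -0.52], [-0.3, -0.43, -0.85]]
511.95060328406447 317.1099817260766 236.24419175599402 [0.37527613 0.03843866 1.03606154] [[-0.04, -1.0, 0.0], [-0.98, 0.04, -0.21], [0.21, -0.01, -0.98]]
[[ 0.913  0.408 -0.   ]
 [ 0.408 -0.913  0.001]
 [-0.    -0.001 -1.   ]]
ab.pkl
h.py
pics
```

View pics/s.png

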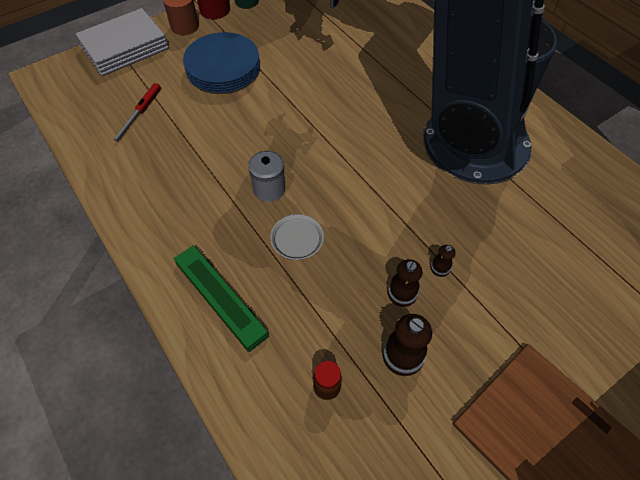

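View pics/t.png

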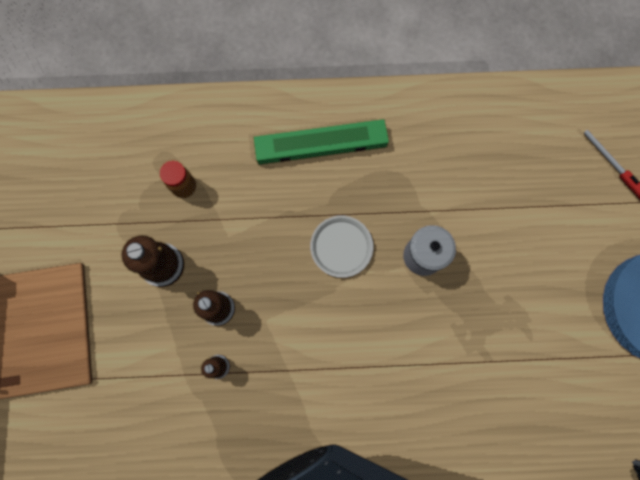

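Mill look-alikes are the large one at scene (408,340) / top (145,252), the middle one at scene (405,280) / top (207,303) and the small one at scene (443,260) / top (210,367). I choose the middle one and check it in a crop. The dish is at scene (297,237) / top (342,246).

```bash
python3 - <<'E'
from h import *
import pickle
a,b=pickle.load(open('ab.pkl','rb'))
for n,p,q in [('big nut',(417,325),(134,251)),('mid nut',(411,267),(207,302)),('small nut',(449,249),(210,368)),('dish rim',(297,236),(342,246)),('jar cap',(327,374),(174,173)),('can knob',(266,159),(435,246))]:
    X,e=tri((a,*p),(b,*q)); print(n,X.round(4),np.round(e,1).tolist())
c=np.hstack([cv2.resize(a['image'][235:315,360:480],None,fx=4,fy=4,interpolation=3),cv2.resize(b['image'][270:350,160:240],None,fx=4,fy=4,interpolation=3)])
cv2.imwrite('pics/c.png',c[:,:,::-1])
E
```

```text
big nut [0.5473 0.3463 0.169 ] [[-0.1, -0.0], [-0.1, 0.1]]
mid nut [0.4574 0.232  0.1221] [[-1.1, -0.2], [-1.0, 0.9]]
small nut [0.3426 0.2337 0.0844] [[-0.8, -0.1], [-0.7, 0.7]]
dish rim [ 0.5705 -0.0206  0.0135] [[-0.2, -0.1], [-0.2, 0.2]]
jar cap [0.7169 0.3045 0.0809] [[-0.2, -0.0], [-0.1, 0.1]]
can knob [ 0.5438 -0.1848  0.1154] [[-0.2, -0.1], [-0.2, 0.2]]
```

View pics/c.png

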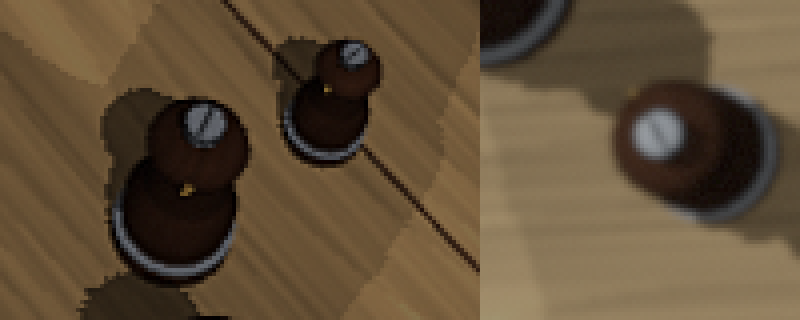

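The crop confirms the middle mill, with its nut at scene (411,266) and the brass dots aligned at (406,282). It has a smaller twin to its right and the big one below.

```bash
python3 - <<'E'
from h import *
import pickle
a,b=pickle.load(open('ab.pkl','rb'))
X,e=tri((a,411.3,266.3),(b,204.5,303.2)); print(X.round(4),np.round(e,1).tolist())
# dish by ellipse fit of white region
for d,(u,v) in((a,(297,236)),(b,(342,246))):
    im=d['image'].astype(int);m=((im.max(2)-im.min(2)<25)&(im.min(2)>110)).astype(np.uint8)
    n,l,s,c=cv2.connectedComponentsWithStats(m);k=l[v,u];print(s[k],c[k], at_z(d,s[k][0]+(s[k][2]-1)/2,s[k][1]+(s[k][3]-1)/2,.014).round(4))
E
```

```text
[0.4565 0.234  0.1265] [[-0.1, -0.0], [-0.1, 0.1]]
[ 270  215   54   43 1593] [296.86942875 235.5913371 ] [ 0.5713 -0.0206  0.014 ]
[ 310  216   63   61 2957] [341.77477173 246.49949273] [ 0.5708 -0.0189  0.014 ]
```

Call:
play_rows --deltas '[{"tx":36,"ty":-36},{"tx":72,"ty":-72},{"tx":108,"ty":-108},{"tx":144,"ty":-144,"twist":-9},{"tx":180,"ty":-180,"twist":-18},{"tx":216,"ty":-216,"twist":-27},{"tx":252,"ty":-252,"twist":-36},{"tx":288,"ty":-288,"twist":-45},{"tx":324,"ty":-324,"twist":-54},{"tx":360,"ty":-360,"twist":-63}]' --fingers 0

```text
schema error: expected keys tx, ty, tz, twist
```

Call:
play_rows --deltas '[{"tx":36,"ty":-36,"tz":0,"twist":0},{"tx":72,"ty":-72,"tz":0,"twist":0},{"tx":108,"ty":-108,"tz":0,"twist":0},{"tx":144,"ty":-144,"tz":0,"twist":-9},{"tx":180,"ty":-180,"tz":0,"twist":-18},{"tx":216,"ty":-216,"tz":0,"twist":-27},{"tx":252,"ty":-252,"tz":0,"twist":-36},{"tx":288,"ty":-288,"tz":0,"twist":-45},{"tx":324,"ty":-324,"tz":0,"twist":-54},{"tx":360,"ty":-360,"tz":0,"twist":-63}]' --fingers 0

```text
time: 1.35
position: [0.3859, 0.021, 0.2313]
orientation: [[0.045, 0.999, 0.0], [0.999, -0.045, -0.0], [-0.0, 0.0, -1.0]]
wrist_force: [1.3, -0.6, 0.3]
opening: 1.001
grasp_force: 0.0
```

```bash
cat >> h.py <<'E'
def st():
    s=robot.sense()
    print('t',s['time'],'j',np.round(s['joints'],1),'p',np.round(s['position'],4),'F',np.round(s['wrist_force'],2),'T',np.round(s['wrist_torque'],3),'op',round(float(s['opening']),3),'g',np.round(s['grasp_force'],1))
    print(np.round(s['orientation'],4).tolist())
    return s
def go(X,s=None):
    "shift in tool axes, mm, from the measured pose"
    s=s or robot.sense(); print('delta tool mm',(np.array(s['orientation']).T@(np.array(X)-s['position'])*1000).round(1))
E
python3 -c "
from h import *
st();go([.4565,.234,.231])"
```

```text
t 1.35 j [  3.1  -1.2 -16.9  74.3  -0.   95.7] p [0.3859 0.021  0.2313] F [ 1.33 -0.65  0.27] T [ 0.001 -0.061 -0.001] op 1.001 g 0.0
[[0.0451, 0.999, 0.0], [0.999, -0.0451, -0.0001], [-0.0001, 0.0, -1.0]]
delta tool mm [2.16e+02 6.09e+01 2.00e-01]
```

Call:
play_rows --deltas '[{"tx":36,"ty":10,"tz":0,"twist":-4},{"tx":72,"ty":20,"tz":0,"twist":-8},{"tx":108,"ty":30,"tz":0,"twist":-12},{"tx":144,"ty":40,"tz":0,"twist":-16},{"tx":180,"ty":50,"tz":0,"twist":-20},{"tx":204,"ty":57,"tz":0,"twist":-24},{"tx":216,"ty":61,"tz":0,"twist":-24},{"tx":216,"ty":61,"tz":0,"twist":-24}]'

```text
time: 2.35
position: [0.4575, 0.232, 0.231]
orientation: [[-0.359, 0.933, -0.001], [0.933, 0.359, -0.0], [-0.0, -0.001, -1.0]]
wrist_force: [-0.4, -0.6, -0.2]
opening: 0.998
grasp_force: 0.0
```

```bash
python3 -c "
from h import *
s=st();d=grab('wrist','w1.png')
R=np.array(s['orientation']);p=np.array(s['position'])
for z in(.132,.126,.1,0): print(z,proj(d,[p[0],p[1],z]).round(1))
print(proj(d,[.4565,.234,.132]))
print(np.round(d['R'],3).tolist(),-np.array(d['R']).T@d['t'])"
```

```text
t 2.35 j [26.9 13.8  0.  76.3 -0.  95.8] p [0.4575 0.232  0.231 ] F [-0.41 -0.59 -0.17] T [-0.008 -0.02   0.006] op 0.998 g 0.0
[[-0.3591, 0.9333, -0.0006], [0.9333, 0.3591, -0.0004], [-0.0001, -0.0007, -1.0]]
0.132 [322.3 236.6]
0.126 [322.3 233.8]
0.1 [322.3 222.6]
0 [322.5 193. ]
[321.9435471  233.45303114]
[[0.933, 0.359, 0.0], [0.34, -0.882, 0.326], [0.117, -0.304, -0.945]] [0.4273914  0.31135848 0.37374039]
```

View pics/w1.png

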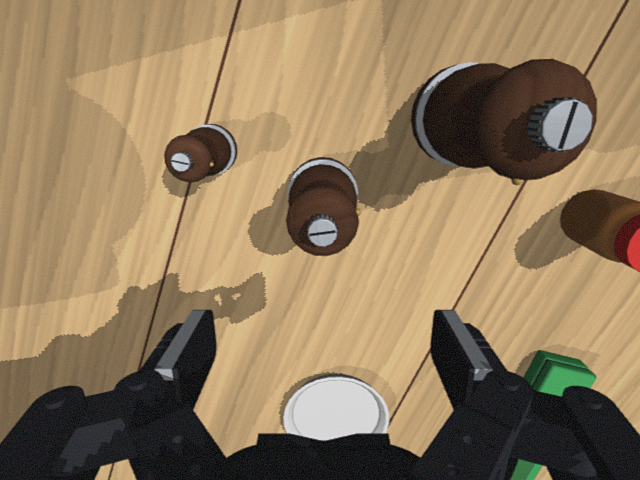

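The wrist view shows the middle mill's nut top at (322,232), about 4 px beyond the tool axis at (322,237). That makes it about 2.7 mm along tool +x, which agrees with the triangulation.

Call:
play_rows --deltas '[{"tx":2.7,"ty":0,"tz":20,"twist":0},{"tx":2.7,"ty":0,"tz":45,"twist":0},{"tx":2.7,"ty":0,"tz":70,"twist":0},{"tx":2.7,"ty":0,"tz":95,"twist":0},{"tx":2.7,"ty":0,"tz":120,"twist":0},{"tx":2.7,"ty":0,"tz":140,"twist":0},{"tx":2.7,"ty":0,"tz":155,"twist":0},{"tx":2.7,"ty":0,"tz":161,"twist":0},{"tx":2.7,"ty":0,"tz":161,"twist":0}]'

```text
time: 3.52
position: [0.4567, 0.2343, 0.0705]
orientation: [[-0.36, 0.933, 0.0], [0.933, 0.36, -0.0], [-0.0, -0.0, -1.0]]
wrist_force: [-0.0, 0.4, 0.4]
opening: 1.001
grasp_force: 0.0
```

Call:
play_rows --deltas '[{"tx":0,"ty":0,"tz":0,"twist":0},{"tx":0,"ty":0,"tz":0,"twist":0},{"tx":0,"ty":0,"tz":0,"twist":0},{"tx":0,"ty":0,"tz":0,"twist":0},{"tx":0,"ty":0,"tz":0,"twist":0},{"tx":0,"ty":0,"tz":0,"twist":0}]' --fingers 0.45

```text
time: 4.28
position: [0.4569, 0.2346, 0.0712]
orientation: [[-0.36, 0.933, 0.001], [0.933, 0.36, 0.001], [0.0, 0.001, -1.0]]
wrist_force: [-3.4, -1.7, 9.5]
opening: 0.597
grasp_force: 60.5
```

```bash
python3 -c "
from h import *
st();d=grab('wrist');e=grab('scene')
i=np.hstack([cv2.resize(d['image'][120:440,160:480],(480,480)),cv2.resize(e['image'][200:320,345:425],(320,480),interpolation=3)])
cv2.imwrite('pics/w2.png',i[:,:,::-1])"
```

```text
t 4.275 j [ 27.2  18.7 -17.2  54.    0.   96.1] p [0.4569 0.2346 0.0712] F [-3.37 -1.72  9.55] T [-0.207  0.551  0.022] op 0.597 g 60.5
[[-0.3602, 0.9329, 0.0009], [0.9329, 0.3602, 0.0005], [0.0002, 0.001, -1.0]]
```

View pics/w2.png

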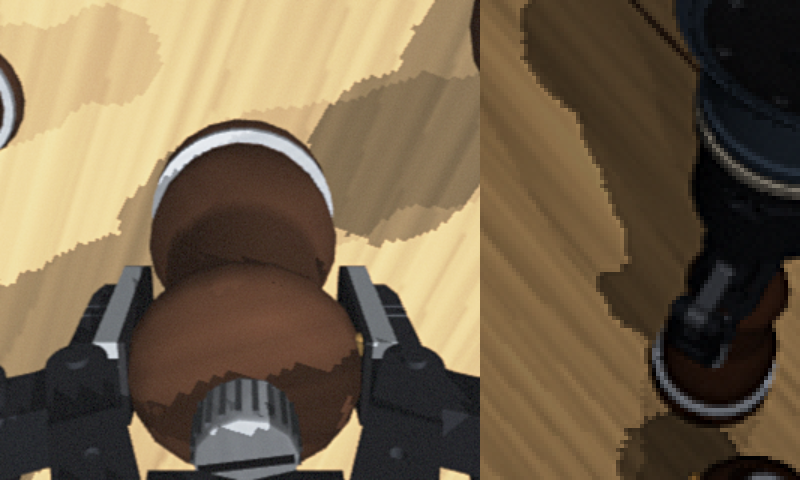

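The pads caught the crown's edge at the wrist crop's left and right, (140,340) and (350,340): I am too high for the neck. I'll open and lower.

Call:
play_rows --deltas '[{"tx":0,"ty":0,"tz":0,"twist":0},{"tx":0,"ty":0,"tz":0,"twist":0},{"tx":0,"ty":0,"tz":0,"twist":0},{"tx":0,"ty":0,"tz":3,"twist":0},{"tx":0,"ty":0,"tz":5.5,"twist":0},{"tx":0,"ty":0,"tz":5.5,"twist":0}]' --fingers 0.2

```text
time: 5.12
position: [0.4564, 0.2343, 0.0645]
orientation: [[-0.36, 0.933, -0.0], [0.933, 0.36, -0.0], [-0.0, -0.001, -1.0]]
wrist_force: [-0.9, 0.9, -0.3]
opening: 0.804
grasp_force: 0.0
```

Call:
play_rows --deltas '[{"tx":0,"ty":0,"tz":0,"twist":0},{"tx":0,"ty":0,"tz":0,"twist":0},{"tx":0,"ty":0,"tz":0,"twist":0},{"tx":0,"ty":0,"tz":0,"twist":0},{"tx":0,"ty":0,"tz":0,"twist":0}]' --fingers 0.43

```text
time: 5.75
position: [0.4567, 0.2345, 0.0652]
orientation: [[-0.36, 0.933, 0.0], [0.933, 0.36, 0.0], [0.0, 0.0, -1.0]]
wrist_force: [-2.8, -2.4, 7.3]
opening: 0.589
grasp_force: 58.2
```

```bash
python3 -c "
from h import *
s=st();d=grab('wrist')
R=np.array(s['orientation']);p=np.array(s['position'])
for hw in(.022,.0255):
  for x in(-.011,.011):
    for b in(.000,.004,.03,.038):
      print(hw,x,b,*[proj(d,p+R@[x,y,-b]).round(0) for y in(-hw,hw)])
for r,z in((.027,.102),(.022,.098),(.02,.1155)): print('mill',r,z,*[proj(d,np.array([p[0],p[1],z])+R@[0,y,0]).round(0) for y in(-r,r)])
cv2.imwrite('pics/w3.png',cv2.resize(d['image'][240:440,200:460],(780,600),interpolation=3)[:,:,::-1])"
```

```text
t 5.75 j [ 27.2  19.1 -17.7  53.2   0.   96.1] p [0.4567 0.2345 0.0652] F [-2.76 -2.41  7.33] T [-0.175  0.434  0.   ] op 0.589 g 58.2
[[-0.3602, 0.9329, 0.0004], [0.9329, 0.3602, 0.0002], [0.0001, 0.0004, -1.0]]
0.022 -0.011 0.0 [272. 335.] [372. 335.]
0.022 -0.011 0.004 [271. 341.] [373. 341.]
0.022 -0.011 0.03 [261. 383.] [382. 383.]
0.022 -0.011 0.038 [258. 399.] [386. 399.]
0.022 0.011 0.0 [269. 290.] [374. 290.]
0.022 0.011 0.004 [268. 295.] [376. 295.]
0.022 0.011 0.03 [258. 331.] [386. 331.]
0.022 0.011 0.038 [254. 345.] [390. 345.]
0.0255 -0.011 0.0 [264. 335.] [380. 335.]
0.0255 -0.011 0.004 [262. 341.] [382. 341.]
0.0255 -0.011 0.03 [252. 383.] [392. 383.]
0.0255 -0.011 0.038 [247. 399.] [396. 399.]
0.0255 0.011 0.0 [261. 290.] [383. 290.]
0.0255 0.011 0.004 [260. 295.] [384. 295.]
0.0255 0.011 0.03 [248. 331.] [396. 331.]
0.0255 0.011 0.038 [243. 345.] [400. 345.]
mill 0.027 0.102 [242. 370.] [402. 370.]
mill 0.022 0.098 [258. 363.] [385. 362.]
mill 0.02 0.1155 [256. 400.] [388. 400.]
```

View pics/w3.png

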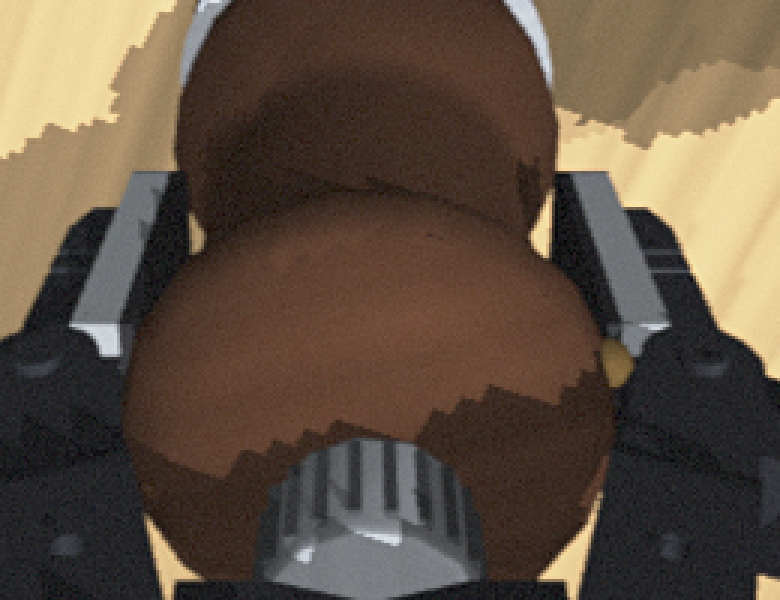

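The crop shows a gap between the pads and the neck at (195,235) and (540,235), so the tall pads still catch the crown's lower edge at about 50 mm. I need to go about 5 mm lower.

Call:
play_rows --deltas '[{"tx":0,"ty":0,"tz":0,"twist":0},{"tx":0,"ty":0,"tz":0,"twist":0},{"tx":0,"ty":0,"tz":0,"twist":0},{"tx":0,"ty":0,"tz":3,"twist":0},{"tx":0,"ty":0,"tz":5,"twist":0},{"tx":0,"ty":0,"tz":5,"twist":0}]' --fingers 0.2

```text
time: 6.55
position: [0.4565, 0.2344, 0.0596]
orientation: [[-0.36, 0.933, -0.0], [0.933, 0.36, -0.0], [-0.0, -0.0, -1.0]]
wrist_force: [-0.3, 0.2, 0.2]
opening: 0.802
grasp_force: 0.0
```

Call:
play_rows --deltas '[{"tx":0,"ty":0,"tz":0,"twist":0},{"tx":0,"ty":0,"tz":0,"twist":0},{"tx":0,"ty":0,"tz":0,"twist":0},{"tx":0,"ty":0,"tz":0,"twist":0},{"tx":0,"ty":0,"tz":0,"twist":0}]' --fingers 0.43

```text
time: 7.18
position: [0.4566, 0.2344, 0.0599]
orientation: [[-0.36, 0.933, 0.0], [0.933, 0.36, 0.0], [0.0, 0.0, -1.0]]
wrist_force: [-1.8, -1.8, 5.8]
opening: 0.571
grasp_force: 18.3
```

```bash
python3 -c "
from h import *
st();d=grab('wrist')
cv2.imwrite('pics/w4.png',cv2.resize(d['image'][220:440,190:470],(763,600),interpolation=3)[:,:,::-1])"
```

```text
t 7.175 j [ 27.2  19.4 -18.2  52.5   0.   96.1] p [0.4566 0.2344 0.0599] F [-1.84 -1.77  5.82] T [-0.151  0.501  0.042] op 0.571 g 18.3
[[-0.3602, 0.9329, 0.0], [0.9329, 0.3602, 0.0], [0.0, 0.0, -1.0]]
```

Call:
play_rows --deltas '[{"tx":0,"ty":0,"tz":0,"twist":0},{"tx":0,"ty":0,"tz":0,"twist":0},{"tx":0,"ty":0,"tz":0,"twist":0},{"tx":0,"ty":0,"tz":0,"twist":0}]' --fingers 0.45

```text
time: 7.72
position: [0.4567, 0.2345, 0.0601]
orientation: [[-0.36, 0.933, 0.0], [0.933, 0.36, 0.0], [0.0, 0.0, -1.0]]
wrist_force: [-4.5, -1.3, 6.4]
opening: 0.564
grasp_force: 54.2
```

```bash
python3 -c "
from h import *
st();d=grab('wrist')
cv2.imwrite('pics/w4.png',cv2.resize(d['image'][220:440,190:470],(763,600),interpolation=3)[:,:,::-1])"
```

```text
t 7.725 j [ 27.2  19.4 -18.2  52.5   0.   96.1] p [0.4567 0.2345 0.0601] F [-4.51 -1.26  6.42] T [-0.278  0.665 -0.02 ] op 0.564 g 54.2
[[-0.3602, 0.9329, 0.0002], [0.9329, 0.3602, 0.0002], [0.0001, 0.0002, -1.0]]
```

View pics/w4.png

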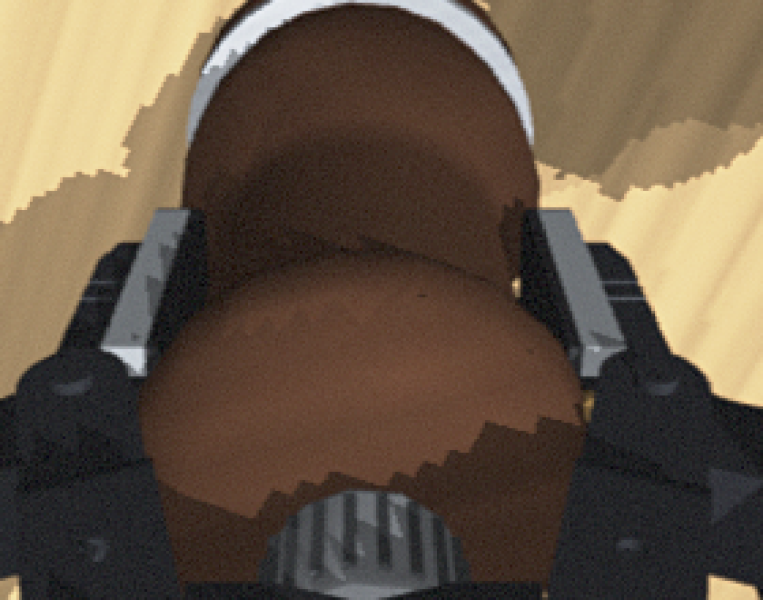

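The pads still stop at about 48 mm. They look about 36 mm tall, which just fits the 66–102 mm neck, so the tips may now be on the shoulder. I'll try about 2.5 mm higher.

Call:
play_rows --deltas '[{"tx":0,"ty":0,"tz":0,"twist":0},{"tx":0,"ty":0,"tz":0,"twist":0},{"tx":0,"ty":0,"tz":-2.5,"twist":0},{"tx":0,"ty":0,"tz":-2.5,"twist":0}]' --fingers 0.25

```text
time: 8.28
position: [0.4568, 0.2345, 0.0625]
orientation: [[-0.36, 0.933, 0.0], [0.933, 0.36, 0.0], [0.0, 0.0, -1.0]]
wrist_force: [-0.7, 0.3, -0.2]
opening: 0.752
grasp_force: 0.0
```

Call:
play_rows --deltas '[{"tx":0,"ty":0,"tz":0,"twist":0},{"tx":0,"ty":0,"tz":0,"twist":0},{"tx":0,"ty":0,"tz":0,"twist":0},{"tx":0,"ty":0,"tz":0,"twist":0},{"tx":0,"ty":0,"tz":0,"twist":0}]' --fingers 0.45

```text
time: 8.9
position: [0.4564, 0.2344, 0.0625]
orientation: [[-0.36, 0.933, -0.0], [0.933, 0.36, -0.0], [0.0, -0.0, -1.0]]
wrist_force: [-3.5, -0.8, 6.4]
opening: 0.562
grasp_force: 80.9
```

Width holds at about 0.563 between 60 and 62.5 mm, so the pads are on the neck. I'll regrip at 61.5 mm turned by 90°, which centres the mill along the other axis too, with a milder force.

Call:
play_rows --deltas '[{"tx":0,"ty":0,"tz":0,"twist":0},{"tx":0,"ty":0,"tz":0.5,"twist":0},{"tx":0,"ty":0,"tz":1,"twist":-10},{"tx":0,"ty":0,"tz":1,"twist":-20},{"tx":0,"ty":0,"tz":1,"twist":-30},{"tx":0,"ty":0,"tz":1,"twist":-40},{"tx":0,"ty":0,"tz":1,"twist":-50},{"tx":0,"ty":0,"tz":1,"twist":-60},{"tx":0,"ty":0,"tz":1,"twist":-70},{"tx":0,"ty":0,"tz":1,"twist":-80}]' --fingers 0.2

```text
time: 10.15
position: [0.4567, 0.2345, 0.0613]
orientation: [[-0.98, -0.198, 0.0], [-0.198, 0.98, 0.0], [-0.0, 0.0, -1.0]]
wrist_force: [0.3, 0.4, -0.9]
opening: 0.805
grasp_force: 0.0
```

Call:
play_rows --deltas '[{"tx":0,"ty":0,"tz":0,"twist":-10},{"tx":0,"ty":0,"tz":0,"twist":-10}]'

```text
time: 10.4
position: [0.4567, 0.2345, 0.0612]
orientation: [[-0.933, -0.359, 0.0], [-0.359, 0.933, 0.0], [-0.0, 0.0, -1.0]]
wrist_force: [0.5, 0.8, 0.2]
opening: 0.802
grasp_force: 0.0
```

Call:
play_rows --deltas '[{"tx":0,"ty":0,"tz":0,"twist":0},{"tx":0,"ty":0,"tz":0,"twist":0},{"tx":0,"ty":0,"tz":0,"twist":0},{"tx":0,"ty":0,"tz":0,"twist":0},{"tx":0,"ty":0,"tz":0,"twist":0}]' --fingers 0.435

```text
time: 11.02
position: [0.4568, 0.2344, 0.0615]
orientation: [[-0.933, -0.36, 0.0], [-0.36, 0.933, -0.0], [-0.0, -0.0, -1.0]]
wrist_force: [1.5, -2.8, 6.2]
opening: 0.572
grasp_force: 26.3
```

```bash
python3 -c "
from h import *
st();d=grab('wrist');cv2.imwrite('pics/w5.png',d['image'][:,:,::-1])"
```

```text
t 11.025 j [ 27.2  19.3 -18.   52.7  -0.    6.1] p [0.4568 0.2344 0.0615] F [ 1.5 -2.8  6.2] T [-0.518 -0.096 -0.047] op 0.572 g 26.3
[[-0.9331, -0.3597, 0.0004], [-0.3597, 0.9331, -0.0], [-0.0004, -0.0002, -1.0]]
```

Call:
play_rows --deltas '[{"tx":0,"ty":0,"tz":-2,"twist":0},{"tx":0,"ty":0,"tz":-6,"twist":0},{"tx":0,"ty":0,"tz":-14,"twist":0},{"tx":0,"ty":0,"tz":-26,"twist":0},{"tx":0,"ty":0,"tz":-40,"twist":0},{"tx":0,"ty":0,"tz":-50,"twist":0},{"tx":0,"ty":0,"tz":-50,"twist":0}]'

```text
time: 11.95
position: [0.4572, 0.2347, 0.1123]
orientation: [[-0.933, -0.36, 0.001], [-0.36, 0.933, 0.001], [-0.002, 0.0, -1.0]]
wrist_force: [-0.2, 0.0, -7.1]
opening: 0.57
grasp_force: 26.9
```

```bash
python3 -c "
from h import *
s=st();go([.571,-.020,s['position'][2]]);d=grab('wrist');e=grab('scene')
i=np.hstack([cv2.resize(d['image'][200:440,180:460],(560,480)),cv2.resize(e['image'][190:310,360:420],(240,480),interpolation=3)])
cv2.imwrite('pics/w5.png',i[:,:,::-1])"
```

```text
t 11.95 j [ 27.2  16.8 -13.5  59.6   0.    6.1] p [0.4572 0.2347 0.1123] F [-0.19  0.01 -7.11] T [ 0.006 -0.012 -0.027] op 0.57 g 26.9
[[-0.9329, -0.3601, 0.0015], [-0.3601, 0.9329, 0.0008], [-0.0017, 0.0002, -1.0]]
delta tool mm [ -14.4 -278.6   -0. ]
```

View pics/w5.png

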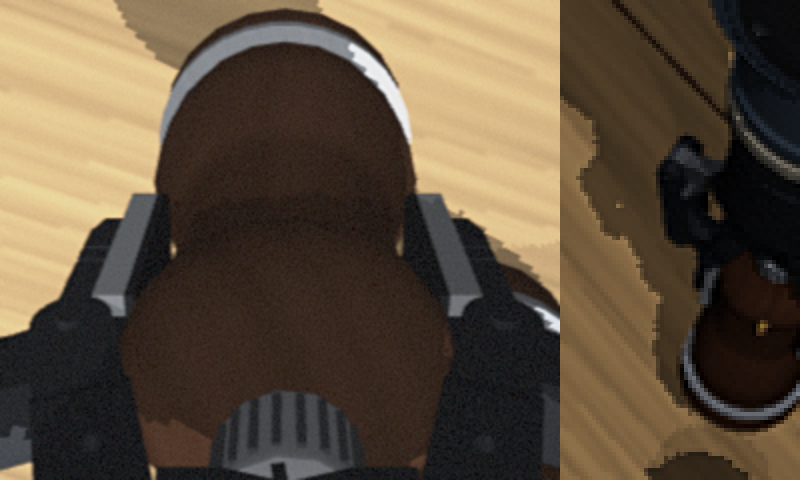

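The mill is lifted upright and held on the neck, with the dots together at (762,327). Next I carry it to the dish.

Call:
play_rows --deltas '[{"tx":0,"ty":-6,"tz":0,"twist":0},{"tx":-1,"ty":-20,"tz":0,"twist":0},{"tx":-2,"ty":-42,"tz":0,"twist":0},{"tx":-4,"ty":-72,"tz":0,"twist":0},{"tx":-6,"ty":-105,"tz":0,"twist":0},{"tx":-7,"ty":-140,"tz":0,"twist":0},{"tx":-9,"ty":-175,"tz":0,"twist":0},{"tx":-11,"ty":-208,"tz":0,"twist":0},{"tx":-12,"ty":-237,"tz":0,"twist":0},{"tx":-13,"ty":-258,"tz":0,"twist":0}]'

```text
time: 13.3
position: [0.5619, -0.0035, 0.111]
orientation: [[-0.933, -0.359, -0.0], [-0.359, 0.933, -0.0], [0.0, -0.0, -1.0]]
wrist_force: [-0.1, 1.0, -5.6]
opening: 0.57
grasp_force: 27.1
```

Call:
play_rows --deltas '[{"tx":-1,"ty":-14,"tz":0,"twist":0},{"tx":-1.4,"ty":-20.6,"tz":4,"twist":0},{"tx":-1.4,"ty":-20.6,"tz":14,"twist":0},{"tx":-1.4,"ty":-20.6,"tz":24,"twist":0},{"tx":-1.4,"ty":-20.6,"tz":32,"twist":0},{"tx":-1.4,"ty":-20.6,"tz":36,"twist":0},{"tx":-1.4,"ty":-20.6,"tz":38,"twist":0},{"tx":-1.4,"ty":-20.6,"tz":38,"twist":0}]'

```text
time: 14.3
position: [0.5705, -0.0202, 0.0734]
orientation: [[-0.933, -0.36, 0.0], [-0.36, 0.933, 0.0], [-0.0, -0.0, -1.0]]
wrist_force: [1.3, -0.2, -6.1]
opening: 0.575
grasp_force: 27.1
```

```bash
python3 -c "
from h import *
s=st();go([.571,-.020,.0675])
for n in('scene','top'):
    d=grab(n);im=d['image'].astype(int);m=((im.max(2)-im.min(2)<25)&(im.min(2)>110)).astype(np.uint8)
    nn,l,S,c=cv2.connectedComponentsWithStats(m)
    for k in range(1,nn):
        if S[k][4]>300 and abs(proj(d,[.571,-.02,.014])-(S[k][:2]+S[k][2:4]/2)).max()<30: print(n,S[k])"
```

```text
t 14.3 j [ -2.   24.8  -7.8  57.4   0.  -23.1] p [ 0.5705 -0.0202  0.0734] F [ 1.27 -0.19 -6.08] T [ 0.006 -0.003 -0.029] op 0.575 g 27.1
[[-0.9329, -0.3602, 0.0002], [-0.3602, 0.9329, 0.0], [-0.0002, -0.0, -1.0]]
delta tool mm [-0.6  0.   5.9]
scene [270 219  54  41 870]
```

Clear of the floor by about 6 mm (weight fully hanging). Lowering slowly.

Call:
play_rows --deltas '[{"tx":0,"ty":0,"tz":1.5,"twist":0},{"tx":0,"ty":0,"tz":3,"twist":0},{"tx":0,"ty":0,"tz":4,"twist":0},{"tx":0,"ty":0,"tz":4.5,"twist":0},{"tx":0,"ty":0,"tz":5,"twist":0},{"tx":0,"ty":0,"tz":5,"twist":0}]'

```text
time: 15.15
position: [0.5704, -0.0203, 0.0683]
orientation: [[-0.933, -0.36, -0.0], [-0.36, 0.933, 0.0], [0.0, 0.0, -1.0]]
wrist_force: [0.4, -0.1, -6.0]
opening: 0.569
grasp_force: 27.1
```

Call:
play_rows --deltas '[{"tx":0,"ty":0,"tz":0.4,"twist":0},{"tx":0,"ty":0,"tz":0.8,"twist":0},{"tx":0,"ty":0,"tz":1.2,"twist":0},{"tx":0,"ty":0,"tz":1.2,"twist":0}]'

```text
time: 15.65
position: [0.5707, -0.0203, 0.0675]
orientation: [[-0.933, -0.36, 0.001], [-0.36, 0.933, -0.0], [-0.001, -0.0, -1.0]]
wrist_force: [-0.2, -1.5, 2.6]
opening: 0.57
grasp_force: 27.1
```

Call:
play_rows --deltas '[{"tx":0,"ty":0,"tz":0,"twist":0},{"tx":0,"ty":0,"tz":0,"twist":0},{"tx":0,"ty":0,"tz":0,"twist":0},{"tx":0,"ty":0,"tz":-5,"twist":0},{"tx":0,"ty":0,"tz":-25,"twist":0},{"tx":0,"ty":0,"tz":-50,"twist":0},{"tx":0,"ty":0,"tz":-80,"twist":-10},{"tx":0,"ty":0,"tz":-110,"twist":-20},{"tx":0,"ty":0,"tz":-130,"twist":-30},{"tx":0,"ty":0,"tz":-132,"twist":-40}]' --fingers 0.15

```text
time: 16.9
position: [0.5712, -0.0202, 0.2013]
orientation: [[-0.478, -0.878, 0.003], [-0.878, 0.478, 0.0], [-0.001, -0.003, -1.0]]
wrist_force: [-0.2, 0.2, -0.5]
opening: 0.857
grasp_force: 0.0
```

Call:
play_rows --deltas '[{"tx":0,"ty":0,"tz":0,"twist":-10},{"tx":0,"ty":0,"tz":0,"twist":-20},{"tx":0,"ty":0,"tz":0,"twist":-30},{"tx":0,"ty":0,"tz":0,"twist":-40},{"tx":0,"ty":0,"tz":0,"twist":-50},{"tx":0,"ty":0,"tz":0,"twist":-60},{"tx":0,"ty":0,"tz":0,"twist":-70},{"tx":0,"ty":0,"tz":0,"twist":-80},{"tx":0,"ty":0,"tz":0,"twist":-90},{"tx":0,"ty":0,"tz":0,"twist":-100}]'

```text
time: 18.15
position: [0.5705, -0.0202, 0.1996]
orientation: [[0.948, -0.318, 0.001], [-0.318, -0.948, 0.0], [0.0, -0.0, -1.0]]
wrist_force: [0.4, 0.3, -0.2]
opening: 0.855
grasp_force: 0.0
```

```bash
python3 -c "
from h import *
s=st();d=grab('wrist');e=grab('scene')
R=np.array(s['orientation']);p=np.array(s['position'])
print('axis at nut top',proj(d,[p[0],p[1],.138]))
c=proj(d,[.571,-.02,.138]);u,v=c.astype(int)
# bright grey nut top
im=d['image'][v-40:v+40,u-40:u+40].astype(int);m=((im.max(2)-im.min(2)<22)&(im.min(2)>110)).astype(np.uint8)
m=cv2.morphologyEx(m,3,np.ones((7,7)))
n,l,S,cc=cv2.connectedComponentsWithStats(m)
for k in range(1,n):
    if S[k][4]>60:
        q=S[k][:2]+(S[k][2:4]-1)/2+[u-40,v-40];X=at_z(d,*q,.138);print(S[k],q,X.round(4),'tool',(R.T@(X-p)*1000).round(1))
i=np.hstack([cv2.resize(d['image'][v-80:v+80,u-80:u+80],(480,480),interpolation=3),cv2.resize(e['image'][150:270,250:330],(320,480),interpolation=3)])
cv2.imwrite('pics/w6.png',i[:,:,::-1]);print(u,v)"
```

```text
t 18.15 j [  -2.    21.     5.3   74.3    0.  -163.5] p [ 0.5705 -0.0202  0.1996] F [ 0.36  0.33 -0.19] T [ 0.014  0.03  -0.003] op 0.855 g 0.0
[[0.948, -0.3182, 0.0005], [-0.3182, -0.948, 0.0001], [0.0005, -0.0003, -1.0]]
axis at nut top [324.66366999 256.35577386]
[   0    0   50   55 1002] [308.5 242. ] [ 0.5818 -0.0142  0.138 ] tool [ 8.8 -9.3 61.6]
[ 39  12  34  30 801] [339.5 241.5] [ 0.5765 -0.0311  0.138 ] tool [ 9.2  8.5 61.6]
324 255
```

View pics/w6.png

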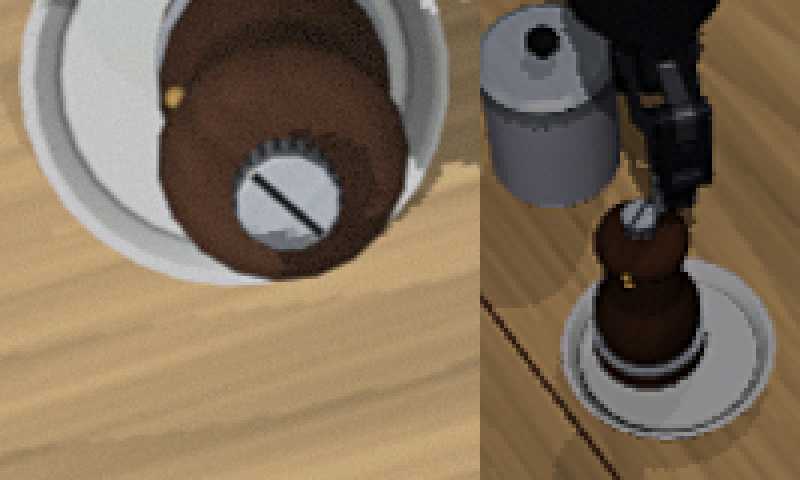

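The mill stands in the dish with its dots aligned. Its nut top is at wrist (340,242) and scene (290,204), but it is well off the tool axis at (325,256), so the mill shifted on release. I'll cross-check that.

```bash
python3 -c "
from h import *
s=robot.sense();d=grab('wrist');e=grab('scene');t=grab('top')
cv2.imwrite('pics/raw_e.png',e['image'][:,:,::-1]);cv2.imwrite('pics/raw_t.png',t['image'][:,:,::-1])
X,r=tri((d,340,242),(e,290,203.75));print('nut',X.round(4),np.round(r,1).tolist())
print('scene-only',at_z(e,290,203.75,.138).round(4))
# predicted foot ring (r=33,z~.012) extremes in scene if upright under nut vs dish centre
for c in((.5765,-.031),(.571,-.02)):
  P=np.array([proj(e,[c[0]+.034*np.cos(a),c[1]+.034*np.sin(a),.009]) for a in np.linspace(0,6.28,60)]);print(c,P.min(0).round(1),P.max(0).round(1))
i=np.hstack([cv2.resize(e['image'][190:265,265:335],(430,460),interpolation=3),cv2.resize(t['image'][200:290,300:370],(358,460),interpolation=3)])
cv2.imwrite('pics/w7.png',i[:,:,::-1])"
```

```text
nut [ 0.5757 -0.0313  0.1366] [[-0.1, -0.2], [0.1, -0.0]]
scene-only [ 0.5764 -0.0304  0.138 ]
(0.5765, -0.031) [278.  223.2] [306.6 247.4]
(0.571, -0.02) [282.5 225.2] [311.1 249.6]
```

View pics/w7.png

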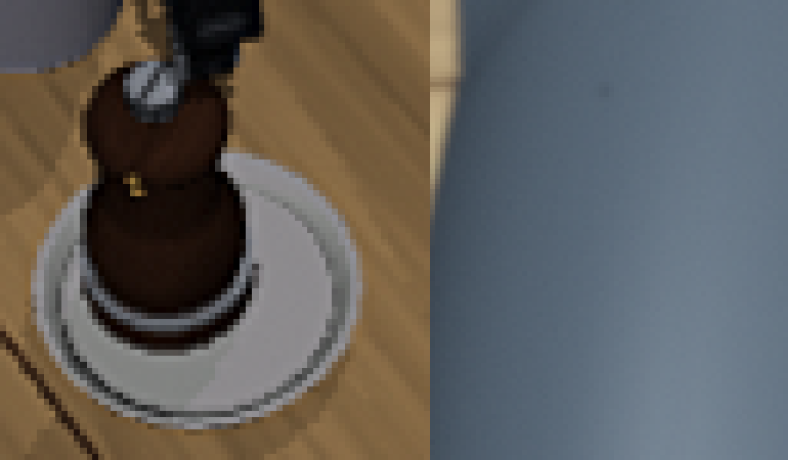

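The mill is upright: its foot at scene x 278–307 and bottom y 247 match an axis at (0.5765,−0.031), 12 mm off the dish centre and fully on the flat floor. I'll move over the nut, go lower and measure again numerically.

Call:
play_rows --deltas '[{"tx":4,"ty":4,"tz":5,"twist":0},{"tx":9,"ty":8.6,"tz":15,"twist":0},{"tx":9,"ty":8.6,"tz":30,"twist":0},{"tx":9,"ty":8.6,"tz":40,"twist":0},{"tx":9,"ty":8.6,"tz":40,"twist":0},{"tx":9,"ty":8.6,"tz":40,"twist":0}]' --fingers 0.4

```text
time: 19.15
position: [0.5762, -0.0312, 0.1594]
orientation: [[0.946, -0.324, 0.0], [-0.324, -0.946, -0.0], [0.0, -0.0, -1.0]]
wrist_force: [-0.6, -0.9, 0.4]
opening: 0.601
grasp_force: 0.0
```

```bash
cat >> h.py <<'E'
def nut(z=.138):
    s=st();d=grab('wrist');R=np.array(s['orientation']);p=np.array(s['position'])
    c=proj(d,[p[0],p[1],z]);u,v=c.astype(int);print('axis px',c.round(1))
    y0=max(v-50,0);im=d['image'][y0:v+50,u-50:u+50].astype(int)
    m=((im.max(2)-im.min(2)<25)&(im.min(2)>110)).astype(np.uint8);m=cv2.morphologyEx(m,3,np.ones((9,9)))
    n,l,S,cc=cv2.connectedComponentsWithStats(m)
    for k in range(1,n):
        if S[k][4]>150:
            q=S[k][:2]+(S[k][2:4]-1)/2+[u-50,y0];X=at_z(d,*q,z);print(S[k],q,'tool',(R.T@(X-p)*1000).round(1))
            # slot direction: dark line in the face, mapped to the world
            f=np.zeros_like(m);f[l==k]=1;h=cv2.erode(f,np.ones((5,5)));g=im.mean(2);dk=np.argwhere((h>0)&(g<0.55*np.median(g[h>0])))
            if len(dk)>8:
                pts=np.array([at_z(d,x+u-50,y+y0,z)[:2] for y,x in dk]);w,V=np.linalg.eigh(np.cov(pts.T));a=V[:,1];print('slot yaw',np.degrees(np.arctan2(a[1],a[0]))%180,'lin',np.sqrt(w)*1e3)
    return d
E
python3 -c "
from h import *
nut()"
```

```text
t 19.15 j [  -3.1   22.5    1.7   69.1    0.  -164.2] p [ 0.5762 -0.0312  0.1594] F [-0.64 -0.9   0.4 ] T [-0.014  0.008  0.04 ] op 0.601 g 0.0
[[0.9462, -0.3237, 0.0004], [-0.3237, -0.9462, -0.0], [0.0004, -0.0001, -1.0]]
axis px [324.9 288.1]
[  0   0  12  57 300] [279.5 266. ] tool [ 11.5 -21.4  21.4]
[  32   33   39   36 1027] [325.  288.5] tool [-0.2  0.  21.4]
slot yaw 28.910888111990232 lin [0.48033416 3.73533521]
```

Call:
play_rows --deltas '[{"tx":0,"ty":0,"tz":10,"twist":0},{"tx":0,"ty":0,"tz":22,"twist":0},{"tx":0,"ty":0,"tz":30,"twist":0},{"tx":0,"ty":0,"tz":32.5,"twist":0},{"tx":0,"ty":0,"tz":32.5,"twist":0},{"tx":0,"ty":0,"tz":32.5,"twist":0}]'

```text
time: 19.95
position: [0.5764, -0.0313, 0.127]
orientation: [[0.946, -0.324, 0.001], [-0.324, -0.946, -0.0], [0.001, -0.0, -1.0]]
wrist_force: [0.1, 0.2, 0.1]
opening: 0.602
grasp_force: 0.0
```

Call:
play_rows --deltas '[{"tx":0,"ty":0,"tz":0,"twist":0},{"tx":0,"ty":0,"tz":0,"twist":0},{"tx":0,"ty":0,"tz":0,"twist":0},{"tx":0,"ty":0,"tz":0,"twist":0}]' --fingers 0.7

```text
time: 20.45
position: [0.5762, -0.0313, 0.1267]
orientation: [[0.946, -0.324, 0.0], [-0.324, -0.946, 0.0], [0.0, -0.0, -1.0]]
wrist_force: [-0.9, 0.5, -0.4]
opening: 0.294
grasp_force: 0.0
```

Call:
play_rows --deltas '[{"tx":0,"ty":0,"tz":0,"twist":0},{"tx":0,"ty":0,"tz":0,"twist":0},{"tx":0,"ty":0,"tz":0,"twist":0}]' --fingers 0.73

```text
time: 20.82
position: [0.5761, -0.0313, 0.1266]
orientation: [[0.946, -0.324, -0.0], [-0.324, -0.946, 0.0], [-0.0, -0.0, -1.0]]
wrist_force: [0.1, 0.5, -0.2]
opening: 0.272
grasp_force: 0.0
```

Call:
play_rows --deltas '[{"tx":0,"ty":0,"tz":0,"twist":0},{"tx":0,"ty":0,"tz":0,"twist":0},{"tx":0,"ty":0,"tz":0,"twist":0}]' --fingers 0.755

```text
time: 21.2
position: [0.5761, -0.0314, 0.1266]
orientation: [[0.946, -0.324, -0.0], [-0.324, -0.946, -0.0], [-0.0, 0.0, -1.0]]
wrist_force: [0.5, -1.0, 0.1]
opening: 0.246
grasp_force: 0.7
```

Call:
play_rows --deltas '[{"tx":0,"ty":0,"tz":0,"twist":0},{"tx":0,"ty":0,"tz":0,"twist":0},{"tx":0,"ty":0,"tz":0,"twist":0}]' --fingers 0.765

```text
time: 21.58
position: [0.5761, -0.0313, 0.1266]
orientation: [[0.946, -0.324, 0.0], [-0.324, -0.946, -0.0], [0.0, 0.0, -1.0]]
wrist_force: [0.2, -1.7, 1.5]
opening: 0.235
grasp_force: 0.9
```

```bash
python3 -c "
from h import *
st()"
```

```text
t 21.575 j [  -3.1   23.4   -1.8   64.8   -0.  -164.2] p [ 0.5761 -0.0313  0.1266] F [ 0.2  -1.74  1.45] T [-0.373  0.151 -0.007] op 0.235 g 0.9
[[0.9461, -0.3238, 0.0001], [-0.3238, -0.9461, -0.0], [0.0001, 0.0, -1.0]]
```

Call:
play_rows --deltas '[{"tx":0,"ty":0,"tz":0,"twist":0},{"tx":0,"ty":0,"tz":0,"twist":0},{"tx":0,"ty":0,"tz":0,"twist":0}]' --fingers 0.775

```text
time: 21.95
position: [0.5762, -0.0314, 0.1267]
orientation: [[0.946, -0.324, 0.0], [-0.324, -0.946, -0.0], [0.0, 0.0, -1.0]]
wrist_force: [-1.8, -1.7, 2.7]
opening: 0.227
grasp_force: 8.4
```

```bash
python3 -c "
from h import *
st()"
```

```text
t 21.95 j [  -3.1   23.4   -1.8   64.8   -0.  -164.2] p [ 0.5762 -0.0314  0.1267] F [-1.82 -1.74  2.67] T [-0.486  0.237 -0.005] op 0.227 g 8.4
[[0.9461, -0.3238, 0.0002], [-0.3238, -0.9461, -0.0001], [0.0002, 0.0, -1.0]]
```

Call:
play_rows --deltas '[{"tx":0,"ty":0,"tz":0,"twist":5},{"tx":0,"ty":0,"tz":0,"twist":12},{"tx":0,"ty":0,"tz":0,"twist":20},{"tx":0,"ty":0,"tz":0,"twist":28},{"tx":0,"ty":0,"tz":0,"twist":36},{"tx":0,"ty":0,"tz":0,"twist":44},{"tx":0,"ty":0,"tz":0,"twist":52},{"tx":0,"ty":0,"tz":0,"twist":60},{"tx":0,"ty":0,"tz":0,"twist":65}]'

```text
time: 23.08
position: [0.5761, -0.0313, 0.1267]
orientation: [[0.103, -0.995, 0.0], [-0.995, -0.103, -0.0], [0.0, -0.0, -1.0]]
wrist_force: [-1.3, -0.6, 4.3]
opening: 0.228
grasp_force: 8.4
```

```bash
python3 -c "
from h import *
st();d=grab('wrist','x1.png')"
```

```text
t 23.075 j [ -3.1  23.4  -1.8  64.8  -0.  -99. ] p [ 0.5761 -0.0313  0.1267] F [-1.28 -0.58  4.26] T [-0.497  0.354  0.046] op 0.228 g 8.4
[[0.1027, -0.9947, 0.0001], [-0.9947, -0.1027, -0.0], [0.0, -0.0001, -1.0]]
```

Call:
play_rows --deltas '[{"tx":0,"ty":0,"tz":0,"twist":6},{"tx":0,"ty":0,"tz":0,"twist":14},{"tx":0,"ty":0,"tz":0,"twist":22},{"tx":0,"ty":0,"tz":0,"twist":30},{"tx":0,"ty":0,"tz":0,"twist":38},{"tx":0,"ty":0,"tz":0,"twist":45},{"tx":0,"ty":0,"tz":0,"twist":50}]'

```text
time: 24.0
position: [0.5762, -0.0313, 0.1267]
orientation: [[-0.695, -0.719, 0.0], [-0.719, 0.695, -0.0], [-0.0, -0.0, -1.0]]
wrist_force: [-2.3, -2.1, 4.8]
opening: 0.223
grasp_force: 8.4
```

```bash
cat >> h.py <<'E'
def tq(n=8):
    T=[];J=[]
    for i in range(n):
        grab('scene');s=robot.sense();T.append(s['wrist_torque'][2]);J.append(s['tau'][5])
    s=st();print('Tz mean',np.mean(T).round(4),'sd',np.std(T).round(4),'tau6',np.mean(J).round(4),np.std(J).round(4))
E
python3 -c "
from h import *
tq(6);d=nut();cv2.imwrite('pics/x2.png',d['image'][:,:,::-1])
# gold dots in wrist and scene views
for n,D in(('w',d),('s',grab('scene'))):
    h=cv2.cvtColor(D['image'],cv2.COLOR_RGB2HSV);m=cv2.inRange(h,(15,130,120),(30,255,255))
    k,l,S,c=cv2.connectedComponentsWithStats(m);p=proj(D,[.576,-.031,.11]);print(n,p,[(c[i].round(1).tolist(),int(S[i][4])) for i in range(1,k) if np.hypot(*(c[i]-p))<110 and S[i][4]>1])"
```

```text
t 24.3 j [ -3.1  23.4  -1.8  64.8  -0.  -49.4] p [ 0.5762 -0.0313  0.1267] F [-2.19 -1.83  6.18] T [-0.404  0.313  0.003] op 0.23 g 8.4
[[-0.6907, -0.7231, 0.0002], [-0.7231, 0.6907, -0.0], [-0.0001, -0.0001, -1.0]]
Tz mean -0.0215 sd 0.0456 tau6 0.2011 0.9423
t 24.3 j [ -3.1  23.4  -1.8  64.8  -0.  -49.4] p [ 0.5762 -0.0313  0.1267] F [-2.19 -1.83  6.18] T [-0.404  0.313  0.003] op 0.23 g 8.4
[[-0.6907, -0.7231, 0.0002], [-0.7231, 0.6907, -0.0], [-0.0001, -0.0001, -1.0]]
axis px [321.5 324.3]
[  28   29   47   44 1528] [322.  324.5] tool [ -0.1   0.2 -11.3]
slot yaw 95.67946455829973 lin [1.1475817 4.9439755]
w [322.48394703 291.66977299] [([314.3, 348.6], 9)]
s [290.57314385 210.84064488] [([249.7, 156.7], 3), ([247.1, 164.0], 9), ([247.7, 171.0], 3), ([250.8, 185.8], 4), ([269.5, 202.0], 2), ([274.0, 222.9], 7), ([270.4, 229.0], 5), ([323.8, 229.5], 4), ([269.0, 237.5], 10), ([325.0, 236.0], 3), ([288.5, 259.5], 4), ([308.5, 258.0], 2), ([293.7, 260.3], 3)]
```

Call:
play_rows --deltas '[{"tx":0,"ty":0,"tz":0,"twist":0},{"tx":0,"ty":0,"tz":0,"twist":0},{"tx":0,"ty":0,"tz":0,"twist":6},{"tx":0,"ty":0,"tz":0,"twist":12},{"tx":0,"ty":0,"tz":0,"twist":14},{"tx":0,"ty":0,"tz":0,"twist":14}]' --fingers 0.77

```text
time: 25.15
position: [0.5761, -0.0313, 0.1267]
orientation: [[-0.846, -0.533, 0.0], [-0.533, 0.846, 0.0], [-0.0, -0.0, -1.0]]
wrist_force: [-1.8, -1.9, 4.2]
opening: 0.228
grasp_force: 4.2
```

```bash
cat >> h.py <<'E'
def chk():
    s=robot.sense();d=grab('wrist');e=grab('scene');R=np.array(s['orientation']);p=np.array(s['position'])
    c=proj(d,[p[0],p[1],.138]);u,v=c.astype(int)
    # slot: darkest pixels within 7 mm disc on the nut's top
    pts=[];g=[]
    G=d['image'].mean(2)
    for y in range(v-30,min(v+31,480)):
        for x in range(u-35,u+36):
            X=at_z(d,x,y,.138)
            r=np.hypot(*(X-p)[:2])
            if r<.0075: pts.append(X[:2]-p[:2]);g.append(G[y,x])
    pts=np.array(pts);g=np.array(g);k=pts[g<.5*np.median(g)];w,V=np.linalg.eigh(k.T@k);a=V[:,1]
    sl=np.degrees(np.arctan2(a[1],a[0]));ty=np.degrees(np.arctan2(R[1,0],R[0,0]))
    out=[]
    for n,D,q,r in(('s',e,(286.8,219.5),6),):
        im=D['image'][int(q[1])-r:int(q[1])+r+1,int(q[0])-r:int(q[0])+r+1].astype(int);sc=im[:,:,0]-im[:,:,2];yy,xx=np.nonzero(sc>55)
        out=[(int(x+int(q[0])-r),int(y+int(q[1])-r),int(sc[y,x])) for y,x in zip(yy,xx)]
    print('slot',round(sl%180,1),'tool',round(ty,1),'rel',round((sl-ty)%180,1),'n',len(k),'J6',round(s['joints'][5],1),'g',round(float(s['grasp_force']),1),'op',round(float(s['opening']),3),'F',np.round(s['wrist_force'],1),'Tz',round(s['wrist_torque'][2],3),'gold',out)
E
python3 -c "
from h import *
chk()
im=cv2.imread('pics/raw_e.png')[:,:,::-1].astype(int)[213:226,280:293];sc=im[:,:,0]-im[:,:,2];print([(int(x)+280,int(y)+213,int(sc[y,x])) for y,x in np.argwhere(sc>55)])"
```

```text
slot 80.4 tool -147.8 rel 48.2 n 127 J6 -35.3 g 4.2 op 0.228 F [-1.8 -1.9  4.2] Tz 0.058 gold [(286, 219, 59), (286, 220, 77), (286, 221, 70), (287, 221, 70)]
[(286, 219, 89), (286, 221, 66), (287, 221, 93)]
```

The slot follows the gripper and the dots have not moved. From here I go in small steps toward the stop, with a light grip that can slip.

Call:
play_rows --deltas '[{"tx":0,"ty":0,"tz":0,"twist":5},{"tx":0,"ty":0,"tz":0,"twist":10},{"tx":0,"ty":0,"tz":0,"twist":15},{"tx":0,"ty":0,"tz":0,"twist":15}]'

```text
time: 25.75
position: [0.5761, -0.0313, 0.1266]
orientation: [[-0.955, -0.295, -0.0], [-0.295, 0.955, 0.0], [0.0, 0.0, -1.0]]
wrist_force: [-2.1, -1.7, 5.4]
opening: 0.23
grasp_force: 4.2
```

```bash
python3 -c "
from h import *
chk()"
```

```text
slot 65.3 tool -162.8 rel 48.2 n 117 J6 -20.3 g 4.2 op 0.23 F [-2.1 -1.7  5.4] Tz -0.002 gold [(286, 219, 67), (286, 220, 78), (286, 221, 70), (287, 221, 69)]
```

Call:
play_rows --deltas '[{"tx":0,"ty":0,"tz":0,"twist":5},{"tx":0,"ty":0,"tz":0,"twist":10},{"tx":0,"ty":0,"tz":0,"twist":10}]'

```text
time: 26.22
position: [0.5761, -0.0313, 0.1266]
orientation: [[-0.992, -0.125, -0.0], [-0.125, 0.992, 0.0], [0.0, 0.0, -1.0]]
wrist_force: [-1.9, -1.9, 4.1]
opening: 0.231
grasp_force: 4.2
```

```bash
python3 -c "
from h import *
chk()"
```

```text
slot 55.5 tool -172.8 rel 48.3 n 136 J6 -10.3 g 4.2 op 0.231 F [-1.9 -1.9  4.1] Tz -0.041 gold [(286, 219, 72), (286, 220, 75), (286, 221, 74), (287, 221, 71)]
```

Call:
play_rows --deltas '[{"tx":0,"ty":0,"tz":0,"twist":5},{"tx":0,"ty":0,"tz":0,"twist":10},{"tx":0,"ty":0,"tz":0,"twist":10}]'

```text
time: 26.7
position: [0.5761, -0.0313, 0.1266]
orientation: [[-0.999, 0.048, -0.0], [0.048, 0.999, -0.0], [0.0, -0.0, -1.0]]
wrist_force: [-1.7, -0.8, 4.5]
opening: 0.232
grasp_force: 4.2
```

```bash
python3 -c "
from h import *
chk()"
```

```text
slot 45.2 tool 177.2 rel 47.9 n 134 J6 -0.3 g 4.2 op 0.232 F [-1.7 -0.8  4.5] Tz -0.041 gold [(286, 219, 66), (286, 220, 75), (286, 221, 73), (287, 221, 71)]
```

Call:
play_rows --deltas '[{"tx":0,"ty":0,"tz":0,"twist":5},{"tx":0,"ty":0,"tz":0,"twist":10},{"tx":0,"ty":0,"tz":0,"twist":10}]'

```text
time: 27.18
position: [0.5761, -0.0314, 0.1266]
orientation: [[-0.975, 0.221, 0.0], [0.221, 0.975, -0.0], [-0.0, -0.0, -1.0]]
wrist_force: [-1.6, -2.8, 3.5]
opening: 0.232
grasp_force: 4.2
```

```bash
python3 -c "
from h import *
chk()"
```

```text
slot 37.9 tool 167.2 rel 50.6 n 137 J6 9.6 g 4.2 op 0.232 F [-1.6 -2.8  3.5] Tz -0.012 gold [(286, 219, 74), (286, 220, 75), (287, 220, 56), (287, 221, 92)]
```

Slot lagged by 2.5° for the first time, probably the stop. One more small step to confirm.

Call:
play_rows --deltas '[{"tx":0,"ty":0,"tz":0,"twist":3},{"tx":0,"ty":0,"tz":0,"twist":5},{"tx":0,"ty":0,"tz":0,"twist":5}]'

```text
time: 27.65
position: [0.5761, -0.0313, 0.1265]
orientation: [[-0.952, 0.306, -0.0], [0.306, 0.952, 0.0], [0.0, -0.0, -1.0]]
wrist_force: [-1.6, -1.0, 2.1]
opening: 0.23
grasp_force: 4.1
```

```bash
python3 -c "
from h import *
chk();chk()"
```

```text
slot 36.0 tool 162.2 rel 53.9 n 131 J6 14.7 g 4.1 op 0.23 F [-1.6 -1.   2.1] Tz 0.03 gold [(280, 217, 74), (280, 218, 65), (286, 219, 94), (286, 220, 68), (287, 221, 86)]
slot 36.2 tool 162.2 rel 54.1 n 132 J6 14.7 g 4.0 op 0.233 F [-1.8 -0.9  2.1] Tz 0.046 gold [(280, 217, 73), (280, 218, 64), (286, 219, 94), (286, 220, 68), (287, 221, 86)]
```

Call:
play_rows --deltas '[{"tx":0,"ty":0,"tz":0,"twist":4},{"tx":0,"ty":0,"tz":0,"twist":8},{"tx":0,"ty":0,"tz":0,"twist":8}]'

```text
time: 28.22
position: [0.5762, -0.0312, 0.1265]
orientation: [[-0.9, 0.436, -0.0], [0.436, 0.9, 0.0], [0.0, 0.0, -1.0]]
wrist_force: [-0.9, -0.2, -0.0]
opening: 0.226
grasp_force: 3.9
```

```bash
python3 -c "
from h import *
chk();chk()"
```

```text
slot 31.4 tool 154.2 rel 57.2 n 135 J6 22.7 g 3.9 op 0.226 F [-0.9 -0.2 -0. ] Tz -0.022 gold [(280, 217, 72), (280, 218, 65), (285, 219, 84), (286, 219, 70), (286, 221, 80), (287, 221, 80)]
slot 32.1 tool 154.2 rel 57.9 n 132 J6 22.7 g 3.9 op 0.231 F [ 0.4 -0.5 -0.7] Tz 0.0 gold [(280, 217, 73), (280, 218, 64), (285, 219, 85), (286, 219, 71), (286, 221, 81), (287, 221, 80)]
```

Call:
play_rows --deltas '[{"tx":0,"ty":0,"tz":0,"twist":0},{"tx":0,"ty":0,"tz":0,"twist":0},{"tx":0,"ty":0,"tz":0,"twist":0},{"tx":0,"ty":0,"tz":0,"twist":0},{"tx":0,"ty":0,"tz":-5,"twist":0},{"tx":0,"ty":0,"tz":-20,"twist":0},{"tx":0,"ty":0,"tz":-33,"twist":0},{"tx":0,"ty":0,"tz":-33,"twist":0}]' --fingers 0.4

```text
time: 29.42
position: [0.577, -0.0314, 0.1612]
orientation: [[-0.9, 0.437, 0.003], [0.437, 0.9, -0.0], [-0.002, 0.001, -1.0]]
wrist_force: [-0.6, 0.4, 0.1]
opening: 0.601
grasp_force: 0.0
```

```bash
python3 -c "
from h import *
chk();nut()
e=grab('scene')['image'].astype(int);o=cv2.imread('pics/raw_e.png')[:,:,::-1].astype(int)
for im in(o,e):
    sc=(im[:,:,0]-im[:,:,2])[215:225,281:293];w=np.clip(sc-30,0,None);yy,xx=np.mgrid[215:225,281:293]
    for s in(slice(2,5),slice(5,9)): print((w*xx)[s].sum()/w[s].sum(),(w*yy)[s].sum()/w[s].sum(),w[s].sum())
    print(sc)
"
```

```text
slot 30.8 tool 154.1 rel 56.7 n 77 J6 22.8 g 0.0 op 0.601 F [-0.6  0.4  0.1] Tz -0.022 gold [(280, 217, 73), (280, 218, 64), (285, 219, 87), (286, 219, 76), (286, 221, 80), (287, 221, 79)]
t 29.525 j [-3.1 22.5  1.7 69.2 -0.  22.8] p [ 0.5762 -0.0313  0.1597] F [-0.26  0.64  0.15] T [ 0.012  0.012 -0.053] op 0.602 g 0.0
[[-0.8996, 0.4366, 0.0003], [0.4366, 0.8996, -0.0], [-0.0003, 0.0001, -1.0]]
axis px [321.1 288.6]
[ 33  29  39  33 841] [323. 283.] tool [ 3.   0.9 21.7]
slot yaw 32.81020827350693 lin [0.49654625 4.54423089]
285.97297297297297 218.88288288288288 111
286.72151898734177 220.73417721518987 158
[[17 22 23 24 26 27 23 23 26 29 29 29]
 [14 18 21 24 23 20 22 23 25 29 26 26]
 [17 13 18 22 19 20 20 24 28 26 24 25]
 [15  9 14 12 25 43 28 21 24 24 22 24]
 [ 7  7 12  7 51 89 48 14 16 19 19 18]
 [ 4 11 15 11 11 55 47 18 11 14 16 12]
 [ 6 11 14 13  8 66 93 47 13 14 14 16]
 [10 11 14 14 13  6  9 13 14 16 16 15]
 [14 11 13 14 16 13 14 14 16 16 17 14]
 [15 13 14 14 14 16 16 16 17 15 14 16]]
285.10687022900765 218.72519083969465 131
286.44615384615383 220.80769230769232 130
[[14 21 22 23 24 25 22 22 25 27 31 31]
 [19 16 20 24 24 22 20 24 25 29 27 26]
 [40 15 17 19 18 17 21 25 26 26 24 25]
 [30  5 12 10 40 36 24 24 24 23 23 26]
 [ 6  6 11  4 88 76 31 16 18 19 21 21]
 [ 2  9 12  9 36 45 34 16 13 18 15 14]
 [ 0 12 13 13  3 80 80 35  7 11  9 12]
 [ 8 11 13 13 12 10 13 14 15 15 16 18]
 [16 13 13 13 13 15 13 14 16 16 17 15]
 [15 16 13 15 15 15 15 17 16 17 15 15]]
```

The slot now reads about 31–33° and both dots moved together by under 0.5 px. The slip says stop, but I'll confirm with one light regrip, measuring the nut centre and crown dot first.

```bash
cat >> h.py <<'E'
def cen():
    s=robot.sense();d=grab('wrist');R=np.array(s['orientation']);p=np.array(s['position']);u,v=proj(d,[p[0],p[1],.138]).astype(int)
    im=d['image'][v-45:v+45,u-50:u+50].astype(int);out=[]
    for th in(70,85,100,120,140):
        m=((im.max(2)-im.min(2)<30)&(im.min(2)>th)).astype(np.uint8);m=cv2.morphologyEx(m,3,np.ones((9,9)));m=cv2.morphologyEx(m,2,np.ones((5,5)))
        for c in cv2.findContours(m,0,1)[0]:
            if 500<cv2.contourArea(c)<2200:
                (x,y),ax,an=cv2.fitEllipse(c);X=at_z(d,x+u-50,y+v-45,.138);out.append((th,np.round(ax,0).tolist(),(R.T@(X-p)*1000)[:2].round(1).tolist()))
    print(out)
    h=cv2.cvtColor(d['image'],cv2.COLOR_RGB2HSV);sc=d['image'][:,:,0].astype(int)-d['image'][:,:,2];m=(sc>70).astype(np.uint8)&cv2.inRange(h,(15,120,80),(32,255,255))//255
    k,l,S,c=cv2.connectedComponentsWithStats(m)
    for i in range(1,k):
        X=at_z(d,*c[i],.112)-p; r=np.hypot(*X[:2])
        if .018<r<.036 and S[i][4]>5: print('dot',c[i].round(1),S[i][4],'r',round(r*1e3,1),'yaw',round(np.degrees(np.arctan2(X[1],X[0])),1))
E
python3 -c "
from h import *
cen()"
```

```text
[(70, [38.0, 42.0], [2.9, 0.9]), (85, [35.0, 39.0], [1.9, 1.0]), (100, [34.0, 38.0], [2.0, 1.0]), (120, [25.0, 37.0], [3.7, 1.6])]
dot [366.1 289.5] 23 r 28.4 yaw 35.5
```

Call:
play_rows --deltas '[{"tx":2,"ty":1,"tz":5,"twist":0},{"tx":2,"ty":1,"tz":17,"twist":0},{"tx":2,"ty":1,"tz":28,"twist":0},{"tx":2,"ty":1,"tz":33,"twist":0},{"tx":2,"ty":1,"tz":33,"twist":0}]'

```text
time: 30.3
position: [0.5745, -0.0295, 0.1261]
orientation: [[-0.9, 0.437, -0.001], [0.437, 0.9, 0.0], [0.001, -0.0, -1.0]]
wrist_force: [0.3, -0.3, 0.2]
opening: 0.6
grasp_force: 0.0
```

Call:
play_rows --deltas '[{"tx":0,"ty":0,"tz":0,"twist":0},{"tx":0,"ty":0,"tz":0,"twist":0},{"tx":0,"ty":0,"tz":0,"twist":0},{"tx":0,"ty":0,"tz":0,"twist":0}]' --fingers 0.74

```text
time: 30.8
position: [0.5748, -0.0295, 0.1267]
orientation: [[-0.9, 0.437, 0.0], [0.437, 0.9, -0.0], [-0.0, 0.0, -1.0]]
wrist_force: [-0.7, 1.0, -0.2]
opening: 0.261
grasp_force: 0.0
```

Call:
play_rows --deltas '[{"tx":0,"ty":0,"tz":0,"twist":0},{"tx":0,"ty":0,"tz":0,"twist":0},{"tx":0,"ty":0,"tz":0,"twist":0}]' --fingers 0.77

```text
time: 31.18
position: [0.5748, -0.0296, 0.1267]
orientation: [[-0.9, 0.437, 0.0], [0.437, 0.9, -0.0], [-0.0, -0.0, -1.0]]
wrist_force: [-1.2, -2.3, 1.5]
opening: 0.228
grasp_force: 3.3
```

```bash
python3 -c "
from h import *
chk()"
```

```text
slot 33.1 tool 154.1 rel 59.0 n 134 J6 22.9 g 3.3 op 0.228 F [-1.2 -2.3  1.5] Tz -0.014 gold [(280, 217, 73), (280, 218, 65), (285, 219, 83), (286, 219, 64), (286, 220, 59), (286, 221, 70), (287, 221, 66)]
```

Call:
play_rows --deltas '[{"tx":0,"ty":0,"tz":0,"twist":4},{"tx":0,"ty":0,"tz":0,"twist":8},{"tx":0,"ty":0,"tz":0,"twist":8}]'

```text
time: 31.65
position: [0.5748, -0.0296, 0.1266]
orientation: [[-0.83, 0.557, -0.0], [0.557, 0.83, -0.0], [-0.0, -0.0, -1.0]]
wrist_force: [-1.5, -1.4, 2.4]
opening: 0.236
grasp_force: 3.3
```

```bash
python3 -c "
from h import *
chk();chk();cen()"
```

```text
slot 30.9 tool 146.1 rel 64.8 n 137 J6 30.9 g 3.3 op 0.236 F [-1.5 -1.4  2.4] Tz -0.047 gold [(280, 216, 58), (280, 217, 72), (280, 218, 65), (285, 219, 82), (286, 219, 71), (286, 221, 72), (287, 221, 89)]
slot 30.9 tool 146.2 rel 64.7 n 136 J6 30.9 g 3.3 op 0.226 F [-1.4 -0.9  2.7] Tz 0.006 gold [(280, 216, 59), (280, 217, 72), (280, 218, 66), (285, 219, 83), (286, 219, 70), (286, 221, 74), (287, 221, 71)]
[(70, [15.0, 65.0], [3.5, 16.3]), (70, [13.0, 72.0], [0.8, -14.9]), (70, [46.0, 51.0], [2.7, 0.7]), (85, [41.0, 46.0], [1.2, 0.8]), (100, [40.0, 44.0], [1.3, 0.7])]
```

Call:
play_rows --deltas '[{"tx":0,"ty":0,"tz":0,"twist":0},{"tx":0,"ty":0,"tz":0,"twist":0},{"tx":0,"ty":0,"tz":0,"twist":3},{"tx":0,"ty":0,"tz":0,"twist":6},{"tx":0,"ty":0,"tz":0,"twist":6}]' --fingers 0.773

```text
time: 32.52
position: [0.5748, -0.0293, 0.1266]
orientation: [[-0.768, 0.641, 0.0], [0.641, 0.768, 0.001], [0.0, 0.0, -1.0]]
wrist_force: [-1.1, 1.7, 0.7]
opening: 0.231
grasp_force: 6.2
```

```bash
python3 -c "
from h import *
chk();chk()"
```

```text
slot 24.9 tool 140.1 rel 64.8 n 136 J6 36.9 g 6.2 op 0.231 F [-1.1  1.7  0.7] Tz 0.067 gold [(280, 216, 73), (280, 217, 70), (280, 218, 65), (284, 219, 84), (285, 219, 84), (286, 221, 88), (287, 221, 59)]
slot 25.3 tool 140.2 rel 65.1 n 137 J6 36.9 g 6.2 op 0.229 F [0.3 1.  2.1] Tz 0.082 gold [(280, 216, 72), (280, 217, 71), (280, 218, 66), (284, 219, 85), (285, 219, 84), (286, 221, 90), (287, 221, 58)]
```

The crown dot moved about 1 px while the neck dot hardly did, so the nut is firmly at its stop and further turning starts to drag the crown. I release now and measure.

Call:
play_rows --deltas '[{"tx":0,"ty":0,"tz":0,"twist":0},{"tx":0,"ty":0,"tz":0,"twist":0},{"tx":0,"ty":0,"tz":0,"twist":0},{"tx":0,"ty":0,"tz":0,"twist":0},{"tx":0,"ty":0,"tz":-5,"twist":0},{"tx":0,"ty":0,"tz":-20,"twist":0},{"tx":0,"ty":0,"tz":-33,"twist":0},{"tx":0,"ty":0,"tz":-33,"twist":0}]' --fingers 0.4

```text
time: 33.72
position: [0.5756, -0.0296, 0.1612]
orientation: [[-0.767, 0.641, 0.002], [0.641, 0.767, -0.0], [-0.002, 0.002, -1.0]]
wrist_force: [0.2, 0.7, -0.7]
opening: 0.599
grasp_force: 0.0
```

```bash
python3 -c "
from h import *
cen()
e=grab('scene');o=cv2.imread('pics/raw_e.png')[:,:,::-1]
from scipy.ndimage import gaussian_filter
for im in(o,e['image']):
    im=im.astype(int);sc=np.clip((im[:,:,0]-im[:,:,2])-28,0,None)
    for r0,r1 in((218,220),(221,222)):
        w=sc[r0:r1,283:290];yy,xx=np.mgrid[r0:r1,283:290];print(((w*xx).sum()/w.sum()).round(2),((w*yy).sum()/w.sum()).round(2),w.sum())
c=np.array([.576,-.031])
for nm,r,z in(('crown',.0275,.1155),('neck',.0225,.1)):
  for y in range(20,71,5): print(nm,y,proj(e,[c[0]+r*np.cos(np.radians(y)),c[1]+r*np.sin(np.radians(y)),z]).round(2))
"
```

```text
[(70, [39.0, 43.0], [4.0, 0.6]), (85, [36.0, 39.0], [3.1, 0.5]), (100, [35.0, 37.0], [2.8, 0.4])]
dot [367.2 282.9] 26 r 27.7 yaw 27.9
285.97 218.87 119
286.84 221.0 122
284.75 218.82 149
286.33 221.0 84
crown 20 [282.94 217.93]
crown 25 [283.85 218.42]
crown 30 [284.81 218.84]
crown 35 [285.82 219.19]
crown 40 [286.86 219.46]
crown 45 [287.93 219.66]
crown 50 [289.02 219.78]
crown 55 [290.12 219.82]
crown 60 [291.22 219.78]
crown 65 [292.32 219.66]
crown 70 [293.4  219.46]
neck 20 [284.71 220.3 ]
neck 25 [285.45 220.69]
neck 30 [286.22 221.04]
neck 35 [287.03 221.32]
neck 40 [287.87 221.54]
neck 45 [288.74 221.7 ]
neck 50 [289.62 221.8 ]
neck 55 [290.5  221.83]
neck 60 [291.39 221.8 ]
neck 65 [292.28 221.7 ]
neck 70 [293.15 221.54]
```

```bash
python3 -c "
from h import *
e=grab('scene');o=cv2.imread('pics/raw_e.png')[:,:,::-1]
g0,g1=[cv2.cvtColor(np.ascontiguousarray(x),cv2.COLOR_RGB2GRAY).astype(np.float32) for x in(o,e['image'])]
def sh(y0,y1,x0,x1):
    W=np.eye(2,3,dtype=np.float32)
    cc,W=cv2.findTransformECC(g0[y0:y1,x0:x1],g1[y0:y1,x0:x1],W,cv2.MOTION_TRANSLATION,(3,200,1e-6),None,3);return round(float(cc),3),W[:,2].round(2)
print('foot',sh(224,252,274,312),'belly',sh(216,250,274,312),'crown sides',sh(206,222,276,306))
print('nut',sh(198,212,280,300))
print('dish',sh(238,262,268,328))
d=grab('wrist');s=robot.sense();R=np.array(s['orientation']);p=np.array(s['position'])
Rc=np.array(d['R'])@R; tc=np.array(d['t'])+np.array(d['R'])@p   # tool->cam
# w6 frame
R6=np.array([[.948,-.3182,.0005],[-.3182,-.948,.0001],[.0005,-.0003,-1]]);p6=np.array([.5705,-.0202,.1996])
d6=dict(d);d6['R']=Rc@R6.T;d6['t']=tc-d6['R']@p6
w6=cv2.imread('pics/w6.png')[:,:480,::-1].astype(int)
sc=w6[:,:,0]-w6[:,:,2];m=(sc[80:120,160:195]>80);yy,xx=np.nonzero(m);q=((xx.mean()+160.5)/3+244-.5,(yy.mean()+80.5)/3+175-.5);print('w6 dot',q,m.sum())
D6=at_z(d6,*q,.1155);print('dot then',D6.round(4),'nut then',at_z(d6,339.8,241.8,.138).round(4))
im=d['image'].astype(int);sc=im[:,:,0]-im[:,:,2];yy,xx=np.nonzero(sc[270:296,355:380]>70);q=(xx.mean()+355,yy.mean()+270)
D=at_z(d,*q,.1155);print('dot now',D.round(4),q,len(xx))
"
```

```text
foot (0.996, array([1.03, 0.65], dtype=float32)) belly (0.993, array([1.05, 0.62], dtype=float32)) crown sides (0.944, array([1.22, 0.76], dtype=float32))Traceback (most recent call last):
  File "<string>", line 9, in <module>
    print('nut',sh(198,212,280,300))
                ~~^^^^^^^^^^^^^^^^^
  File "<string>", line 7, in sh
    cc,W=cv2.findTransformECC(g0[y0:y1,x0:x1],g1[y0:y1,x0:x1],W,cv2.MOTION_TRANSLATION,(3,200,1e-6),None,3);return round(float(cc),3),W[:,2].round(2)
         ~~~~~~~~~~~~~~~~~~~~^^^^^^^^^^^^^^^^^^^^^^^^^^^^^^^^^^^^^^^^^^^^^^^^^^^^^^^^^^^^^^^^^^^^^^^^^^^^^^
cv2.error: OpenCV(4.12.0) /io/opencv/modules/video/src/ecc.cpp:589: error: (-7:Iterations do not converge) The algorithm stopped before its convergence. The correlation is going to be minimized. Images may be uncorrelated or non-overlapped in function 'findTransformECC'
```

Corrected for the mill's 1 px shift, both dots turned together (crown ≈ −11°, neck ≈ −10°). The whole mill turned slightly against the nut's stop, and the crown is undisturbed to about 1–2°. I'll retreat, do a last check and hand in.

Call:
play_rows --deltas '[{"tx":0,"ty":0,"tz":-15,"twist":0},{"tx":0,"ty":0,"tz":-40,"twist":0},{"tx":0,"ty":0,"tz":-70,"twist":0},{"tx":0,"ty":0,"tz":-90,"twist":0},{"tx":0,"ty":0,"tz":-90,"twist":0},{"tx":0,"ty":0,"tz":-90,"twist":0}]'

```text
time: 34.62
position: [0.5746, -0.0295, 0.2492]
orientation: [[-0.767, 0.641, -0.001], [0.641, 0.767, 0.0], [0.0, -0.0, -1.0]]
wrist_force: [-0.9, -0.1, -1.0]
opening: 0.597
grasp_force: 0.0
```

```bash
python3 -c "
from h import *
e=grab('scene')['image'].astype(int);o=cv2.imread('pics/s.png')[:,:,::-1].astype(int);df=abs(e-o).max(2)
for n,(x0,x1,y0,y1) in dict(case=(170,270,245,352),jar=(310,345,360,400),can=(245,290,150,200),dishfront=(268,328,248,262)).items(): print(n,(df[y0:y1,x0:x1]>45).sum())
print(robot.sense()['time'],robot.finish_job())"
```

```text
case 0
jar 0
can 387
dishfront 0
the job is handed in; nothing more can be done
34.675 None
```

I handed the job in at 34.7 s: the mill stands upright in the dish (about 8–12 mm off centre) with its nut at the stop and its crown in line to within about 2°. The jar and skewer case did not move; for the canister the pixel check was inconclusive (the arm may have covered it), though nothing went near it. Two faults: my first grip attempts pressed the crown's edge at about 60 N, and the mill slid about 12 mm as I let go of it in the dish.

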